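Pack the jaggery cakes in the green box and latch it

ROBOT

A 7-joint arm with a two-finger parallel gripper is mounted at the origin on the work surface. World frame = base frame: x ahead of the robot, y to its left, z up, the work surface at z = 0. Lengths are in mm, angles in rad, forces in N, time in s.
With the tool pointing down it reaches from about 400 to 875 mm from the base axis. Payload 4.4 kg.
Tool frame: the origin (TCP) lies midway between the tips of the shut fingers; the grasp point (between the pads) lies 19 mm behind it; z points along the fingers, y is the line along which they close (so a half turn about z gives the same grasp; the last joint's range is limited). The gripper opens to 85 mm and grips with 20 to 120 N. Pads are 22 mm wide; open, the fingers measure 114 mm over their backs; the gripper's body (76 mm by 85 mm) begins 54 mm behind the grasp point. The pads swing forward as they close: fully open they stand 13 mm farther back than shut.
Start: joints at [1.269, 0.628, 0.038, 1.517, -0.027, 0.996, -0.02], TCP at [151.881, -632.021, 231.313] pointing down, gripper open.
Joint ranges: [-3.06, 3.06], [-0.37, 2.12], [-1.25, 1.32], [0.18, 2.47], [-1.1, 4.24], [0.23, 1.98], [-2.94, 2.94]. Speed limits (rad/s): [2.57, 2.57, 3.14, 3.14, 3.14, 3.14, 3.14].

INTERFACE

Orientations are given as a unit quaternion [w, x, y, z].
In Python, from rig import env gives the robot as it stands. The module is installed in compiled form; this text tells all that it offers.
- The arm moves only by the tool arm_command, never from a script. Its argument "plan" is one flat list of numbers, 7 for each row, row after row: the opening, from 0 (shut) to 1 (fully open), then the shift along the tool's x, y, z in m, then the turn, a rotation vector about the tool's x, y, z in units of 8 degrees (1.0 is 8 degrees). In form: [claw, dx, dy, dz, rx, ry, rz, claw, dx, dy, dz, rx, ry, rz, ...]. A call has exactly 8 rows; each row is the pose to reach, as a shift and turn from the pose commanded when the call began, along the tool's axes at that moment; what a row does not reach only later rows make up. A row lasts 1/8 s, in which the tool goes at most 62.5 mm and 10.7 degrees, less where a joint would pass 70% of its speed; a pose out of reach is approached as far as the arm can. A call with a gripper value outside its range is refused whole. The fingers move at their own pace and stop on an object; the grip force is fixed at half the most. Time passes only in rows, so rows that repeat a pose let the fingers close, or fill a call up. It gives the time, the measured TCP pose, the force, the opening and the grip force at its end, in the units of the state.
- env.read_state(): the state, without advancing time (a new reading comes with each control period).
- env.snapshot(name): name is "scene" or "top"; returns the picture (480x640x3 uint8, blue, green, red); there is no depth.
- env.camera_info(name): a dict with "intrinsics" (3x3 intrinsics, pixels), "cam_to_world" (4x4, takes a point from camera to world coordinates). Camera axes: x right, y down, z forward; pixel columns grow to the right and rows downward; lengths in mm; the calibration is good to about 2 mm. A picture is of the moment at which its call begins. camera_info takes no time and is no camera call.
- env.finish_job(): hands the job in; it is judged then, once.
Trained networks look in the newest picture that a camera, given by its name, has taken for a name from the list of things; names that differ only in an ending like _2 or _b are one class to them, and where a whole thing is asked for, a point or a joint stands for the part that bears it (a point fixed in the world has none). Each returns a list of dicts, best first, with "conf" (0 to 1); they miss things now and then, are a little off and sometimes report something else, mostly with a low value. They report only what shows in the picture. A call takes as long as a camera call. They do not tell look-alikes from the thing itself.
- env.recognise(camera, label): "centre" ([column, row] as shares, 0 to 1, of the picture: columns of its width, rows of its height, amid what is visible of it).
- env.regions_of(camera, label): "pixels" (480x640 bool, what is visible of it) and "centre" ([column, row] as shares, 0 to 1, of the picture: columns of its width, rows of its height, amid what is visible of it).
The state is a dict: "t": time; "joint_pos": joint angles; "joint_vel": joint speeds; "effort": joint torques, N m; "tcp_pos": TCP position; "tcp_rot": TCP orientation; "contact_force": force on the tool from outside, world axes, zero at the start; "wrist_torque": the same for the moment, N m; "opening": finger opening in mm; "gripper_force": force on a finger pad.
Only numpy, scipy, OpenCV 4.12 (cv2) and the standard library are available. Lean on these libraries where they do the work, as an engineer would, in place of code of your own. Each camera call takes 0.05 s, during which the arm holds its last target. There are 200 camera calls.

TASK

Take the three brown jaggery cakes from the orange plate and set one flat in the middle of each of the three white marks in the green box, so that with the cake already there (leave it where it is) they make a neat two-by-two grid. Then shut the lid, and once it is shut swing the steel hasp over the lid's staple until it lies flat. Leave the bowl, cup, stirring stick and the other things standing about undisturbed.

Things in the scene. Friction and masses are not known exactly. Their poses are not given: they have to be found in the camera images.
- cake_a: one of three like brown hard jaggery cakes on the orange plate: a round puck, 46 mm across and 30 mm high, edges bevelled, 60 g; origin at the centre of its underside, z up its axis. Any cake may go on any mark
- cake_b: one of three like brown hard jaggery cakes on the orange plate: a round puck, 46 mm across and 30 mm high, edges bevelled, 60 g; origin at the centre of its underside, z up its axis. Any cake may go on any mark
- cake_c: one of three like brown hard jaggery cakes on the orange plate: a round puck, 46 mm across and 30 mm high, edges bevelled, 60 g; origin at the centre of its underside, z up its axis. Any cake may go on any mark
- cake_set: a fourth, like cake that already stands on one of the four places in the green box (a different place each time) and must stay there; origin at the centre of its underside
- mark_1: one of three round white paper marks, 50 mm across and flat, on the floor of the green box: the free places. Origin at its centre, on the floor. With the fourth cake's place they form a two-by-two grid, 58 mm apart along the box's x and 94 mm along its y, so there is most room for fingers along the box's y
- mark_2: one of three round white paper marks, 50 mm across and flat, on the floor of the green box: the free places. Origin at its centre, on the floor. With the fourth cake's place they form a two-by-two grid, 58 mm apart along the box's x and 94 mm along its y, so there is most room for fingers along the box's y
- mark_3: one of three round white paper marks, 50 mm across and flat, on the floor of the green box: the free places. Origin at its centre, on the floor. With the fourth cake's place they form a two-by-two grid, 58 mm apart along the box's x and 94 mm along its y, so there is most room for fingers along the box's y
- box: green plastic box, fixed to the table: outside 152 mm (x, front to back) by 225 mm (y) by 45 mm high, walls and floor 4 mm. Origin under its centre, x points to the back (hinge) side, its front with the hasp faces about to the robot. The centres of the places lie 38 mm from the inner front wall, 46 mm from the inner back wall, 61 mm from the inner side walls
- lid (a joint): angle of the green lid (156 x 229 x 6 mm plate) hinged along the back rim of the box: 0 shut, 1.57 upright, starts open at 1.65 to 1.85 (its stop), leaning back. Once well past upright it falls slowly shut by its own weight
- lid_edge (a point): middle of the lid's free edge, 154 mm from the lid's hinge line, at half the thickness
- lid_hinge (a point): middle of the lid's hinge line, on the back rim of the box 45 mm above the table
- hasp (a joint): angle of the steel hasp (plate 30 mm wide, 65 long, 3 thick, with a window) hinged along the middle of the box's front rim: 0 lies flat on the lid, staple through its window; 1.57 upright; starts at 1.75 to 2.1, leaning out to the robot. Stiff: stays where it is left, moved by a light push. The shut lid's staple is 35 mm from the hasp's hinge line and stands 12 mm above it
- hasp_tip (a point): middle of the hasp's free end (a round bead 30 mm wide), 62 mm from its hinge line
- hasp_hinge (a point): middle of the hasp's hinge line, on a bracket 5 mm before the box's front, 53 mm above the table, 2 mm above the top of the shut lid
- plate: orange melamine plate, 230 mm across and 16 mm high, on the blue crate; origin at the centre of its underside. Its inner floor is 5 mm above that
- crate: upturned blue plastic crate, fixed: 320 mm (x) by 440 mm (y) by 100 mm high; origin under its centre
- bowl: aluminium bowl on the crate, 124 mm across and 50 mm high; origin under its centre; leave it alone
- cup: stainless cup on the crate, 68 mm across and 80 mm high; origin under its centre; leave it alone
- stick: wooden stirring stick lying on the crate's far side, 240 mm long (along its y), 14 mm wide, 8 mm thick; origin under its middle; leave it alone
- jar: amber glass jar on the table, 70 mm across, 100 mm high; leave it alone
- spoon: spoon lying on the table to the left; leave it alone
- tin: tin can on the table, 74 mm across, 100 mm high; leave it alone
Mind the look-alikes: they are no part of the job. Leave any black look-alike of the cake_a alone. Leave any turquoise look-alike of the cake_c alone.

How it is judged:
By the outcome, as a careful person would: the job done as asked, in the order asked, and still so for the second after the job is handed in, with the robot touching nothing.
It also fails if it takes over 72 s, if anything falls off the work surface, if the arm or the gripper's body presses on something with over 40 N, if the wrist force passes 120 N, or if a joint passes its speed limit or range.

## Working session

There is one attempt and no reset: what is moved stays moved. The work goes in short steps, Python scripts to look and compute and a tool call to move; the robot and the scene stay as the last step left them, time stands still between calls to the robot, and variables do not carry over. Pictures are saved under pics/ and viewed, at most 10 in all, crops included, and the job is handed in when it is done.

Besides the shell and the picture viewer there is one more tool, called as name(argument=value, ...) on one line, values as JSON. arm_command: Moves the arm, as the interface text tells. Its arguments: {"type":"object","properties":{"plan":{"type":"array","items":{"type":"number"}}},"required":["plan"]}

```bash
mkdir -p pics
python3 - <<'E'
from rig import env
import cv2
for n in("scene","top"):
    cv2.imwrite(f"pics/{n}0.png",env.snapshot(n)); c=env.camera_info(n); print(n,c["intrinsics"],c["cam_to_world"])
    for l in("cake_a","mark_1","box","plate","hasp","lid","lid_edge","hasp_tip","hasp_hinge","lid_hinge","bowl","cup","stick","jar","tin"):
        print(l,[(round(d["conf"],2),round(d["centre"][0]*640),round(d["centre"][1]*480)) for d in env.recognise(n,l)])
s=env.read_state();print(s)
E
```

```text
scene [[480.63094834   0.         322.61007973]
 [  0.         480.63094834 235.81479614]
 [  0.           0.           1.        ]] [[-3.51824002e-01  6.62655027e-01 -6.61141579e-01  1.26074533e+03]
 [ 9.35999244e-01  2.40597892e-01 -2.56939818e-01  3.34009421e+02]
 [-1.11931920e-02 -7.09225613e-01 -7.04892717e-01  8.71780934e+02]
 [ 0.00000000e+00  0.00000000e+00  0.00000000e+00  1.00000000e+00]]
cake_a [(0.76, 246, 218), (0.71, 210, 226), (0.7, 294, 314), (0.68, 207, 318), (0.65, 220, 203)]
mark_1 [(0.61, 212, 228)]
box [(0.67, 390, 275), (0.35, 393, 280), (0.19, 499, 290)]
plate [(0.79, 225, 218), (0.59, 393, 282), (0.4, 137, 197), (0.23, 173, 165)]
hasp [(0.57, 139, 198)]
lid [(0.86, 393, 281), (0.27, 174, 166), (0.26, 227, 219)]
lid_edge [(0.98, 392, 280)]
hasp_tip [(0.72, 389, 218), (0.26, 499, 291)]
hasp_hinge [(0.7, 392, 278), (0.68, 266, 336)]
lid_hinge [(0.71, 394, 281)]
bowl [(0.64, 173, 166), (0.23, 179, 248)]
cup [(0.68, 138, 199)]
stick [(0.88, 182, 248)]
jar [(0.83, 267, 335), (0.35, 174, 168), (0.33, 220, 203)]
tin [(0.58, 508, 336)]
top [[624.95655708   0.         3
[... 1005 characters left out ...]
ray([ 1.26919243,  0.62841515,  0.0384849 ,  1.51741662, -0.02698019,
        0.99633857, -0.01996531]), 'joint_vel': array([-0.00080686,  0.00038776,  0.00210606,  0.00037658,  0.00018794,
        0.00038818, -0.00020564]), 'effort': array([-2.12639811e-04, -5.63260889e+01,  1.22598946e+00, -1.93777102e+01,
        1.11358796e-02,  1.67079193e-03,  4.58605399e-06]), 'tcp_pos': array([ 151.88210669, -631.99515072,  231.29799508]), 'tcp_rot': array([-3.15149982e-05,  9.93055713e-01,  1.17645013e-01,  9.57121084e-06]), 'contact_force': array([0.74788531, 0.16307054, 0.32187637]), 'wrist_torque': array([-0.02022937,  0.02009568, -0.02878266]), 'gripper_force': 0.0, 'opening': 85.18588286864777}
```

View pics/scene0.png

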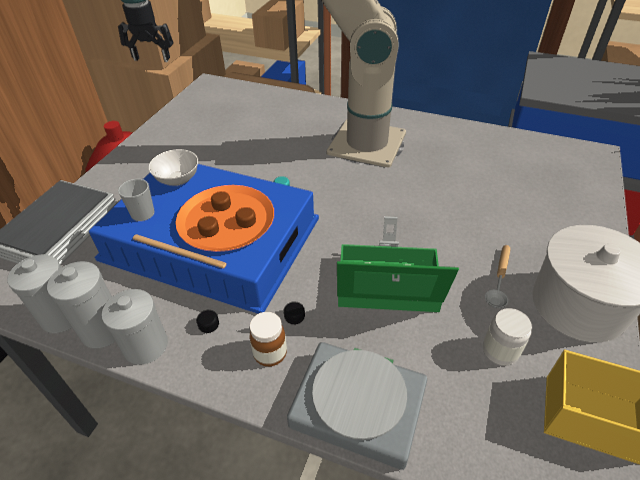

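View pics/top0.png

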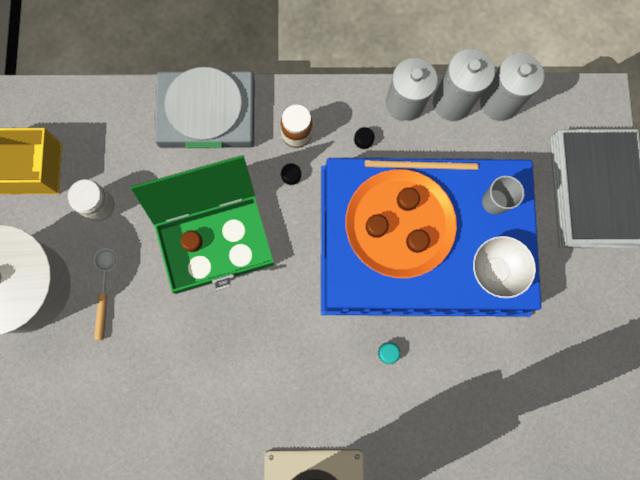

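Scene: three brown cakes on the orange plate at top px (409,198), (377,225), (418,240). The look-alikes are black pucks at (291,174) and (365,138), and a turquoise puck at (389,353). cake_set is in the box at (191,241), with marks at (233,231), (240,255) and (200,267). I choose the brown ones and check them in a crop.

```bash
cat > h.py <<'E'
import numpy as np, cv2
from scipy.optimize import least_squares
from scipy.spatial.transform import Rotation as R
from rig import env
def proj(n,P):
    c=env.camera_info(n);M=np.linalg.inv(c["cam_to_world"]);p=(M[:3,:3]@np.atleast_2d(P).T).T+M[:3,3]
    q=(c["intrinsics"]@p.T).T;return q[:,:2]/q[:,2:]
def unproj(n,uv,z):
    c=env.camera_info(n);T=c["cam_to_world"];d=T[:3,:3]@np.linalg.inv(c["intrinsics"])@np.r_[uv,1]
    return T[:3,3]+d*(z-T[2,3])/d[2]
a=np.linspace(0,2*np.pi,60,endpoint=False)
def hullc(n,x,y,z0,h,r):   # centroid of silhouette of a puck (bevelled edges)
    P=[]
    for zz,rr in((z0,r-3),(z0+3,r),(z0+h-3,r),(z0+h,r-3)) if h else ((z0,r),):
        P.append(np.c_[x+rr*np.cos(a),y+rr*np.sin(a),np.full(60,zz)])
    m=cv2.moments(cv2.convexHull(proj(n,np.vstack(P)).astype(np.float32)));return np.array([m["m10"],m["m01"]])/m["m00"]
def locate(n,uv,z0,h,r):
    g=unproj(n,uv,z0+h/2)[:2];return least_squares(lambda q:hullc(n,*q,z0,h,r)-uv,g,diff_step=1e-3).x
def blobs(mask,lo,hi):
    k,_,st,c=cv2.connectedComponentsWithStats(mask.astype(np.uint8));return [(c[i],st[i,4]) for i in range(1,k) if lo<st[i,4]<hi]
E
python3 - <<'E'
from h import *
for n in("top","scene"):
    im=env.snapshot(n);hsv=cv2.cvtColor(im,cv2.COLOR_BGR2HSV);H,S,V=[hsv[...,i].astype(int) for i in range(3)]
    br=((H<14)|(H>172))&(S>90)&(V<135)&(V>15)
    wh=(S<60)&(V>170)
    if n=="top": cv2.imwrite("pics/crop1.png",cv2.resize(im[150:320,130:480],None,fx=2.25,fy=2.25,interpolation=cv2.INTER_CUBIC))
    for l in("cake_a","mark_1"):
        for d in env.regions_of(n,l):
            m=d["pixels"]; 
            if m.sum()==0: continue
            uv=np.argwhere(m).mean(0)[::-1]; col=im[m].mean(0).round()
            inbox=uv[0]<280 if n=="top" else uv[0]>330
            q=locate(n,uv,4 if l=="mark_1" or inbox else 105,0 if l=="mark_1" else 30,25 if l=="mark_1" else 23)
            print(n,l,round(d["conf"],2),uv.round(1),m.sum(),col,q.round(1))
    if n=="top":
        for c,A in blobs(wh[200:300,160:270],150,700): print("white",c+[160,200],A,locate(n,c+[160,200],4,0,25).round(1))
    for c,A in blobs(br,100,900): 
        inbox=c[0]<280 if n=="top" else c[0]>330
        print("brown",n,c.round(1),A,locate(n,c,4 if inbox else 105,30,23).round(1))
    for l in ("hasp","hasp_tip","lid","stick","cup","bowl","plate"):
        print(l,[(round(d["conf"],2),(np.array(d["centre"])*[640,480]).round(1)) for d in env.regions_of(n,l)][:2])
E
```

```text
top cake_a 0.85 [388.1 352.6] 388 [164. 172.  54.] [ 299.3 -146.3]
top cake_a 0.79 [407.3 198.1] 406 [ 25.  64. 128.] [ 612.5 -195.8]
top cake_a 0.69 [417.  240.2] 408 [ 25.  64. 128.] [ 524.  -212.3]
top cake_a 0.66 [290.2 173.4] 356 [22. 21. 22.] [666.3  45.5]
top cake_a 0.63 [363.2 137.2] 348 [27. 26. 26.] [ 744.5 -107.9]
top cake_a 0.57 [376.2 225. ] 449 [ 26.  65. 131.] [ 556.  -130.1]
top mark_1 0.65 [233.  229.5] 409 [225. 241. 235.] [571.9 174.7]
top mark_1 0.64 [239.6 254.6] 402 [229. 243. 240.] [515.3 159.3]
top mark_1 0.63 [198.6 266.4] 395 [222. 235. 234.] [489.4 249.4]
top mark_1 0.54 [ 90.2 199.6] 1399 [172. 179. 181.] [641.9 495.9]
white [233.10075567 230.27455919] 397 [570.2 174.5]
white [240.12776413 254.79361179] 407 [514.8 158.2]
white [176.11818182 287.88909091] 550 [442.1 297.4]
white [199.68929504 266.52741514] 383 [489.1 247. ]
brown top [298.8 134.7] 117 [750.5  27.2]
brown top [408.8 198.1] 366 [ 612.4 -198.9]
brown top [377.7 224.8] 359 [ 556.4 -133.1]
brown top [418.8 239.9] 361 [ 524.7 -216. ]
brown top [191.8 240.1] 275 [545.3 263.1]
hasp []
hasp_tip [(0.
[... 753 characters left out ...]
. 167.] [594.5 487.3]
scene mark_1 0.23 [499.3 281. ] 709 [ 94. 111. 124.] [445.8 456.6]
brown scene [326.4  50. ] 533 [-344.8 -263.9]
brown scene [344.8  65.8] 459 [-449.8 -226.5]
brown scene [632.8 212.4] 627 [102.1 756. ]
brown scene [220.  201.3] 295 [ 529.7 -212.8]
brown scene [244.7 217.6] 316 [ 561.3 -130.4]
brown scene [207.3 226.7] 331 [ 617.4 -196.5]
brown scene [266.7 344.2] 259 [850.8  62.8]
hasp [(0.64, array([389.8, 230.2]))]
hasp_tip [(0.72, array([386. , 228.2]))]
lid [(0.69, array([392.4, 282.5]))]
stick [(0.97, array([181.3, 251.4]))]
cup [(0.77, array([137.2, 197.5])), (0.34, array([224.9, 216.3]))]
bowl [(0.71, array([173.8, 167.5]))]
plate [(0.58, array([227. , 214.3]))]
```

View pics/crop1.png

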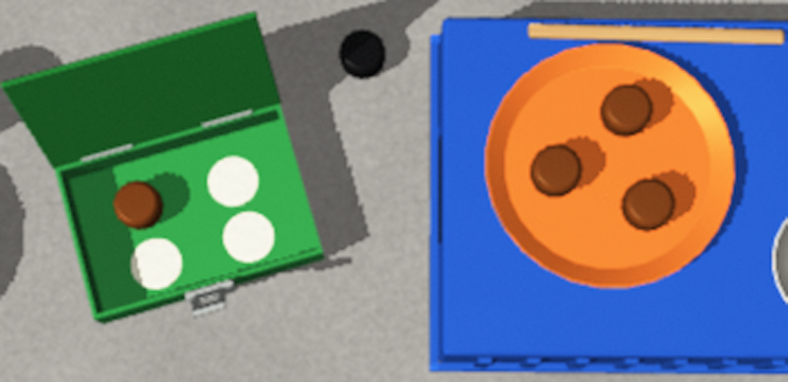

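The crop confirms three brown pucks on the plate and the white marks in the box with the fourth cake. The black puck lies outside on the table. Next I fit the grid and plan the first reach.

```bash
cat >> h.py <<'E'
def gridfit():  # top-camera places: avg of net and colour
    loc=np.array([[29,-47],[-29,-47],[-29,47],[29,47]])
    obs=np.array([[571.0,174.6],[515.0,158.7],[489.3,248.2],[545.3,263.1]])
    f=lambda p:(loc@np.array([[np.cos(p[2]),np.sin(p[2])],[-np.sin(p[2]),np.cos(p[2])]])+p[:2]-obs)
    r=least_squares(lambda p:f(p).ravel(),[530,210,.28]).x
    return r,f(r),f(r)+obs
def steps(target,yaw=None):
    s=env.read_state();q=s["tcp_rot"];Rt=R.from_quat(np.r_[q[1:],q[0]])
    print("t",round(s["t"],2),"tcp",s["tcp_pos"].round(1),"yaw",round(np.degrees(np.arctan2(*Rt.as_matrix()[[1,0],0])),2),"open",round(s["opening"],1),"j7",s["joint_pos"].round(2)[[0,6]])
    for t in target: print(t,"->",(Rt.inv().apply(np.array(t)-s["tcp_pos"])/1000).round(4))
    if yaw is not None:
        T=R.from_matrix(np.c_[[np.cos(yaw),np.sin(yaw),0],[np.sin(yaw),-np.cos(yaw),0],[0,0,-1]])
        print("turn",((Rt.inv()*T).as_rotvec(degrees=True)/8).round(3))
E
python3 - <<'E'
from h import *
r,e,p=gridfit();print(r,np.degrees(r[2]),e,p)
steps([(527,-214.5,250),(527,-214.5,106)],r[2])
print(unproj("top",[395.5,220.4],116),unproj("top",[503.3,268.6],150),unproj("top",[503.1,196.6],180),unproj("scene",[389,218],110))
E
```

```text
[5.3015000e+02 2.1115000e+02 2.7756032e-01] 15.903034891589748 [[-0.08144534 -0.70486479]
 [ 0.13840044 -0.69745411]
 [ 0.08144534  0.2048648 ]
 [-0.13840044  1.19745412]] [[570.91855466 173.89513521]
 [515.13840044 158.00254589]
 [489.38144534 248.4048648 ]
 [545.16159956 264.29745412]]
t 2.6 tcp [ 151.9 -632.   231.3] yaw 13.51 open 85.3 j7 [ 1.27 -0.02]
(527, -214.5, 250) -> [ 0.4623 -0.3183 -0.0187]
(527, -214.5, 106) -> [ 0.4623 -0.3183  0.1253]
turn [ 0.    -0.    -0.299]
[ 566.57006616 -170.64591689  116.        ] [ 460.83632098 -375.14413159  150.        ] [ 599.56547621 -373.97765138  180.        ] [438.3156748  181.05158705 110.        ]
```

arm_command(plan=[0.78,0.05,-0.035,-0.02,0,0,0,0.78,0.1,-0.07,-0.02,0,0,0,0.78,0.15,-0.105,-0.02,0,0,-0.1,0.78,0.2,-0.14,-0.02,0,0,-0.3,0.78,0.25,-0.175,-0.02,0,0,-0.3,0.78,0.3,-0.21,-0.02,0,0,-0.3,0.78,0.35,-0.245,-0.02,0,0,-0.3,0.78,0.4,-0.28,-0.02,0,0,-0.3])

```text
t: 3.6
tcp_pos: [476.7, -264.9, 251.7]
tcp_rot: [0.0, 0.99, 0.138, 0.0]
contact_force: [1.0, -0.9, 0.2]
opening: 66.6
gripper_force: 0.0
```

Run:
```python
from h import *
steps([(527,-214.5,200),(527,-214.5,140),(527,-214.5,106)],0.2776)
```

```text
t 3.6 tcp [ 476.7 -264.9  251.7] yaw 15.9 open 66.6 j7 [ 0.46 -0.84]
(527, -214.5, 200) -> [ 0.0622 -0.0348  0.0517]
(527, -214.5, 140) -> [ 0.0621 -0.0348  0.1117]
(527, -214.5, 106) -> [ 0.0621 -0.0348  0.1457]
turn [ 0.006 -0.005 -0.001]
```

arm_command(plan=[0.78,0.04,-0.02,0.03,0,0,0,0.78,0.063,-0.0355,0.07,0,0,0,0.78,0.063,-0.0355,0.11,0,0,0,0.78,0.063,-0.0355,0.13,0,0,0,0.78,0.063,-0.0355,0.145,0,0,0,0.78,0.063,-0.0355,0.145,0,0,0,0.5,0.063,-0.0355,0.145,0,0,0,0.3,0.063,-0.0355,0.145,0,0,0])

```text
t: 4.6
tcp_pos: [527.2, -215.4, 107.8]
tcp_rot: [0.001, 0.99, 0.138, 0.001]
contact_force: [-0.8, -0.1, 4.0]
opening: 44.0
gripper_force: 61.3
```

Run:
```python
from h import *
steps([(516.5,159,230),(516.5,159,60),(516.5,159,6.5)],0.2776)
```

```text
t 4.6 tcp [ 527.2 -215.4  107.8] yaw 15.9 open 44.0 j7 [ 0.35 -0.97]
(516.5, 159, 230) -> [ 0.0925 -0.3628 -0.1225]
(516.5, 159, 60) -> [ 0.0922 -0.363   0.0475]
(516.5, 159, 6.5) -> [ 0.092  -0.3631  0.101 ]
turn [ 0.011 -0.016 -0.001]
```

arm_command(plan=[0.3,0,0,-0.03,0,0,0,0.3,0,0,-0.08,0,0,0,0.3,0.01,-0.04,-0.11,0,0,0,0.3,0.03,-0.1,-0.11,0,0,0,0.3,0.045,-0.16,-0.11,0,0,0,0.3,0.06,-0.22,-0.11,0,0,0,0.3,0.075,-0.28,-0.09,0,0,0,0.3,0.09,-0.33,-0.06,0,0,0])

```text
t: 5.6
tcp_pos: [523.4, 129.5, 167.7]
tcp_rot: [-0.0, 0.99, 0.139, 0.002]
contact_force: [1.1, 0.2, -0.3]
opening: 43.6
gripper_force: 61.3
```

Run:
```python
from h import *
steps([(516.5,159,60),(516.5,159,7.5)],0.2776)
```

```text
t 5.6 tcp [523.4 129.5 167.7] yaw 15.94 open 43.6 j7 [-0.28 -1.61]
(516.5, 159, 60) -> [ 0.0009 -0.0302  0.1077]
(516.5, 159, 7.5) -> [ 0.0007 -0.0302  0.1602]
turn [-0.001 -0.035  0.004]
```

arm_command(plan=[0.3,0.002,-0.02,0.0,0,0,0,0.3,0.002,-0.032,0.03,0,0,0,0.3,0.002,-0.032,0.07,0,0,0,0.3,0.002,-0.032,0.11,0,0,0,0.3,0.002,-0.032,0.135,0,0,0,0.3,0.002,-0.032,0.152,0,0,0,0.3,0.002,-0.032,0.152,0,0,0,0.3,0.002,-0.032,0.152,0,0,0])

```text
t: 6.6
tcp_pos: [516.4, 158.6, 15.4]
tcp_rot: [-0.0, 0.99, 0.138, 0.001]
contact_force: [-0.2, -0.8, -1.0]
opening: 43.9
gripper_force: 61.3
```

Run:
```python
from h import *
steps([(516.5,159,7.5),(560.5,-132,106)],0.2776)
```

```text
t 6.6 tcp [516.4 158.6  15.4] yaw 15.9 open 43.9 j7 [-0.34 -1.67]
(516.5, 159, 7.5) -> [ 0.0002 -0.0004  0.0079]
(560.5, -132, 106) -> [-0.037   0.2915 -0.0907]
turn [-0.001 -0.014 -0.   ]
```

Lower 8 mm, release, and lift a little towards the plate.

arm_command(plan=[0.3,0,0,0.005,0,0,0,0.3,0,0,0.008,0,0,0,0.3,0,0,0.008,0,0,0,0.72,0,0,0.008,0,0,0,0.72,0,0,0.008,0,0,0,0.72,0,0,-0.03,0,0,0,0.72,0,0,-0.09,0,0,0,0.72,0,0.03,-0.15,0,0,0])

```text
t: 7.6
tcp_pos: [522.6, 133.7, 161.9]
tcp_rot: [-0.001, 0.99, 0.141, -0.0]
contact_force: [1.7, -0.4, 0.2]
opening: 61.3
gripper_force: 0.0
```

arm_command(plan=[0.78,-0.01,0.05,0,0,0,0,0.78,-0.015,0.1,0,0,0,0,0.78,-0.022,0.15,0,0,0,0,0.78,-0.03,0.2,0,0,0,0,0.78,-0.037,0.24,0,0,0,0,0.78,-0.037,0.262,0.0,0,0,0,0.78,-0.037,0.262,0.01,0,0,0,0.78,-0.037,0.262,0.01,0,0,0])

```text
t: 8.6
tcp_pos: [558.5, -127.9, 149.0]
tcp_rot: [-0.001, 0.99, 0.14, -0.001]
contact_force: [0.0, -0.0, 0.2]
opening: 66.8
gripper_force: 0.0
```

```bash
cat > look.py <<'E'
from h import *
import sys
im=env.snapshot("top");cv2.imwrite(f"pics/{sys.argv[1]}.png",cv2.resize(im[150:320,130:480],None,fx=2.25,fy=2.25,interpolation=cv2.INTER_CUBIC))
hsv=cv2.cvtColor(im,cv2.COLOR_BGR2HSV);H,S,V=[hsv[...,i].astype(int) for i in range(3)]
br=((H<14)|(H>172))&(S>90)&(V<135)&(V>15)
for c,A in blobs(br,100,900):
    inbox=c[0]<280;print("brown",c.round(1),A,locate("top",c,4 if inbox else 105,30,23).round(1))
for d in env.regions_of("top","cake_a"):
    m=d["pixels"];uv=np.argwhere(m).mean(0)[::-1];print("net",round(d["conf"],2),uv.round(1),locate("top",uv,4 if uv[0]<280 else 105,30,23).round(1))
E
python3 look.py a1
python3 -c "
from h import *
steps([(560.5,-132,106)],0.2776)"
```

```text
brown [300.7 133.8] 109 [752.5  23.2]
brown [194.9 240.9] 116 [543.6 256.3]
brown [243.2 254.6] 106 [512.4 150. ]
net 0.71 [290.  173.5] [666.2  45.8]
net 0.6 [363.4 137.4] [ 744.  -108.2]
net 0.55 [373.9 230.6] [ 544.4 -125. ]
t 8.7 tcp [ 559.2 -128.1  149.9] yaw 16.1 open 66.7 j7 [ 0.21 -1.16]
(560.5, -132, 106) -> [0.0002 0.0042 0.0439]
turn [-0.012  0.005  0.024]
```

View pics/a1.png

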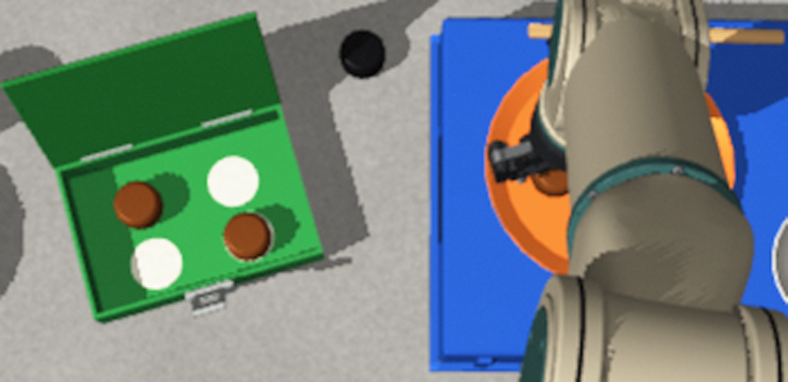

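The picture shows the first cake on the right front mark, crop (247,236), inside the mark's outline. The gripper is above the next cake. I check the placement relative to cake_set while continuing with the descent.

```bash
cat > chk.py <<'E'
from h import *
def run():
    im=env.snapshot("top");hsv=cv2.cvtColor(im,cv2.COLOR_BGR2HSV);H,S,V=[hsv[...,i].astype(int) for i in range(3)]
    m=((H<16)|(H>172))&(S>110)&(V>15);m[:,:150]=0;m[:,280:]=0;m[:200]=0;m[300:]=0
    r,e,p=gridfit()
    for c,A in blobs(m,150,900):
        q=locate("top",c,4,30,23);k=np.argmin(np.linalg.norm(p-q,axis=1));d=q-p[k];ca,sa=np.cos(r[2]),np.sin(r[2])
        print("place",k,c.round(1),A,q.round(1),"off box xy",np.round([d@[ca,sa],d@[-sa,ca]],1))
run()
E
python3 chk.py
```

```text
place 3 [190.9 240.7] 322 [543.9 264.9] off box xy [-1.   0.9]
place 1 [239.6 254.7] 320 [512.2 157.8] off box xy [-2.9  0.6]
```

arm_command(plan=[0.78,0.0015,0.004,0.02,0,0,0,0.78,0.0015,0.004,0.036,0,0,0,0.78,0.0015,0.004,0.044,0,0,0,0.78,0.0015,0.004,0.044,0,0,0,0.5,0.0015,0.004,0.044,0,0,0,0.3,0.0015,0.004,0.044,0,0,0,0.3,0.0015,0.004,0.044,0,0,0,0.3,0.0015,0.004,0.02,0,0,0])

```text
t: 9.75
tcp_pos: [560.6, -133.9, 129.3]
tcp_rot: [-0.001, 0.99, 0.138, -0.002]
contact_force: [0.4, 0.5, -0.2]
opening: 43.8
gripper_force: 61.2
```

```bash
python3 -c "
from h import *
steps([(494.3,250.3,150),(494.3,250.3,5.5)],0.2776)"
```

```text
t 9.75 tcp [ 560.6 -133.9  129.3] yaw 15.92 open 43.8 j7 [ 0.22 -1.16]
(494.3, 250.3, 150) -> [ 0.0415 -0.3876 -0.0202]
(494.3, 250.3, 5.5) -> [ 0.042  -0.3874  0.1243]
turn [-0.011  0.023  0.001]
```

arm_command(plan=[0.3,0,-0.01,-0.02,0,0,0,0.3,0.005,-0.06,-0.03,0,0,0,0.3,0.01,-0.12,-0.03,0,0,0,0.3,0.02,-0.18,-0.03,0,0,0,0.3,0.025,-0.24,-0.03,0,0,0,0.3,0.03,-0.3,-0.02,0,0,0,0.3,0.04,-0.35,0,0,0,0,0.3,0.042,-0.387,0.04,0,0,0])

```text
t: 10.75
tcp_pos: [496.9, 254.2, 91.5]
tcp_rot: [-0.002, 0.99, 0.14, 0.003]
contact_force: [1.1, 0.5, -1.6]
opening: 44.0
gripper_force: 61.3
```

```bash
python3 -c "
from h import *
steps([(494.3,250.3,5.5)],0.2776)"
```

```text
t 10.75 tcp [496.9 254.2  91.5] yaw 16.07 open 44.0 j7 [-0.51 -1.82]
(494.3, 250.3, 5.5) -> [-0.0041  0.0032  0.086 ]
turn [-0.018 -0.04   0.021]
```

arm_command(plan=[0.3,0,0,0.0,0,0,0,0.3,-0.0,0.0,0.02,0,0,0,0.3,0,0,0.05,0,0,0,0.3,0,0,0.07,0,0,0,0.3,0,0,0.076,0,0,0,0.3,0,0,0.076,0,0,0,0.3,0,0,0.076,0,0,0,0.3,0,0,0.076,0,0,0])

```text
t: 11.75
tcp_pos: [496.8, 249.8, 15.2]
tcp_rot: [-0.0, 0.99, 0.138, 0.001]
contact_force: [0.3, -1.2, -1.3]
opening: 43.9
gripper_force: 61.5
```

```bash
python3 -c "
from h import *
steps([(494.3,250.3,5.5)],0.2776)"
```

```text
t 11.75 tcp [496.8 249.8  15.2] yaw 15.9 open 43.9 j7 [-0.51 -1.83]
(494.3, 250.3, 5.5) -> [-0.0023 -0.0012  0.0097]
turn [-0.002 -0.01  -0.001]
```

arm_command(plan=[0.3,-0.0023,-0.001,0.005,0,0,0,0.3,-0.0023,-0.001,0.0095,0,0,0,0.3,-0.0023,-0.001,0.0095,0,0,0,0.72,-0.0023,-0.001,0.0095,0,0,0,0.72,-0.0023,-0.001,0.009,0,0,0,0.72,-0.0023,0,-0.03,0,0,0,0.72,-0.0023,0.0,-0.09,0,0,0,0.72,-0.003,0.03,-0.14,0,0,0])

```text
t: 12.75
tcp_pos: [501.2, 222.5, 155.9]
tcp_rot: [-0.001, 0.99, 0.141, 0.0]
contact_force: [1.5, -0.8, 0.2]
opening: 61.5
gripper_force: 0.0
```

arm_command(plan=[0.78,0,0.06,0,0,0,0,0.78,0,0.12,0,0,0,0,0.78,0,0.18,0,0,0,0,0.78,0,0.24,0,0,0,0,0.78,0,0.3,0,0,0,0,0.78,-0.002,0.36,0.0,0,0,0,0.78,-0.003,0.41,0,0,0,0,0.78,-0.003,0.432,0,0,0,0])

```text
t: 13.75
tcp_pos: [616.7, -200.8, 153.6]
tcp_rot: [0.001, 0.991, 0.136, -0.0]
contact_force: [-0.0, 0.8, -0.4]
opening: 66.5
gripper_force: 0.0
```

```bash
python3 chk.py; python3 -c "
from h import *
steps([(615.5,-198,106)],0.2776)"
```

```text
place 3 [191.  240.8] 321 [543.9 264.8] off box xy [-1.1  0.9]
place 1 [239.6 254.7] 320 [512.2 157.8] off box xy [-2.9  0.6]
place 2 [197.7 266.4] 330 [487.1 248.6] off box xy [-2.1  0.8]
t 13.8 tcp [ 617.2 -202.6  153.7] yaw 15.58 open 67.0 j7 [ 0.31 -1.07]
(615.5, -198, 106) -> [-0.0004 -0.005   0.0476]
turn [ 0.023  0.005 -0.041]
```

arm_command(plan=[0.78,0.0,-0.003,0.02,0,0,0,0.78,0.0,-0.003,0.036,0,0,0,0.78,0.0,-0.003,0.047,0,0,0,0.78,0.0,-0.003,0.047,0,0,0,0.5,0.0,-0.003,0.047,0,0,0,0.3,0.0,-0.003,0.047,0,0,0,0.3,0.0,-0.003,0.047,0,0,0,0.3,0.0,-0.003,0.047,0,0,0])

```text
t: 14.8
tcp_pos: [617.2, -193.7, 108.4]
tcp_rot: [0.0, 0.99, 0.138, 0.001]
contact_force: [-0.7, 0.3, 6.0]
opening: 43.9
gripper_force: 61.5
```

```bash
python3 -c "
from h import *
steps([(575.5,175,160),(575.5,175,5.5)],0.2776)"
```

```text
t 14.8 tcp [ 617.2 -193.7  108.4] yaw 15.91 open 43.9 j7 [ 0.3  -1.08]
(575.5, 175, 160) -> [ 0.0611 -0.3659 -0.0518]
(575.5, 175, 5.5) -> [ 0.0608 -0.3661  0.1027]
turn [ 0.007 -0.014  0.   ]
```

arm_command(plan=[0.3,0,0,-0.03,0,0,0,0.3,0.0,0,-0.06,0,0,0,0.3,0.01,-0.06,-0.065,0,0,0,0.3,0.02,-0.12,-0.065,0,0,0,0.3,0.03,-0.18,-0.065,0,0,0,0.3,0.045,-0.24,-0.06,0,0,0,0.3,0.055,-0.3,-0.05,0,0,0,0.3,0.06,-0.35,-0.03,0,0,0])

```text
t: 15.8
tcp_pos: [578.2, 162.7, 137.6]
tcp_rot: [-0.001, 0.99, 0.139, 0.001]
contact_force: [0.4, 0.3, -0.2]
opening: 43.5
gripper_force: 61.3
```

arm_command(plan=[0.3,0.003,-0.015,0.0,0,0,0,0.3,0.003,-0.015,0.02,0,0,0,0.3,0.003,-0.015,0.06,0,0,0,0.3,0.003,-0.015,0.1,0,0,0,0.3,0.003,-0.015,0.12,0,0,0,0.3,0.003,-0.015,0.12,0,0,0,0.3,0.003,-0.015,0.12,0,0,0,0.3,0.003,-0.015,0.12,0,0,0])

```text
t: 16.8
tcp_pos: [578.1, 175.1, 18.9]
tcp_rot: [-0.0, 0.99, 0.138, 0.001]
contact_force: [-0.2, -0.7, 0.0]
opening: 43.7
gripper_force: 61.3
```

```bash
python3 -c "
from h import *
steps([(578.1,176,8)],0.2776)"
```

```text
t 16.8 tcp [578.1 175.1  18.9] yaw 15.9 open 43.7 j7 [-0.32 -1.67]
(578.1, 176, 8) -> [ 0.0003 -0.0009  0.0109]
turn [-0.001 -0.021 -0.001]
```

arm_command(plan=[0.3,0,-0.001,0.006,0,0,0,0.3,0,-0.001,0.011,0,0,0,0.3,0,-0.001,0.011,0,0,0,0.72,0,-0.001,0.011,0,0,0,0.72,0,0,0.01,0,0,0,0.72,0,0,-0.03,0,0,0,0.72,0,0,-0.09,0,0,0,0.72,0,0.0,-0.15,0,0,0])

```text
t: 17.8
tcp_pos: [576.5, 174.5, 168.5]
tcp_rot: [0.0, 0.99, 0.138, -0.001]
contact_force: [0.9, -0.3, 0.1]
opening: 61.5
gripper_force: 0.0
```

arm_command(plan=[0.3,0,0.05,-0.05,0,0,0,0,0,0.1,-0.1,0,0,0,0,0,0.15,-0.12,0,0,0,0,0,0.18,-0.12,0,0,0,0,0,0.2,-0.12,0,0,0,0,0,0.2,-0.12,0,0,0,0,0,0.2,-0.12,0,0,0,0,0,0.2,-0.12,0,0,0])

```text
t: 18.8
tcp_pos: [631.3, -15.2, 286.9]
tcp_rot: [-0.001, 0.99, 0.14, -0.0]
contact_force: [1.0, -0.6, 0.5]
opening: -0.1
gripper_force: 0.0
```

```bash
python3 chk.py; python3 -c "
from h import *
im=env.snapshot('scene');a=cv2.resize(im[180:330,310:510],None,fx=3,fy=3,interpolation=cv2.INTER_CUBIC)
cv2.imwrite('pics/s2.png',a)
steps([(600,200,200)],0.2776)"
```

```text
place 0 [232.3 228.8] 320 [570.2 174.6] off box xy [-0.4  0.9]
place 3 [191.  240.8] 320 [543.8 264.8] off box xy [-1.1  0.8]
place 1 [239.6 254.7] 321 [512.3 157.9] off box xy [-2.8  0.7]
place 2 [197.7 266.4] 329 [487.1 248.7] off box xy [-2.1  0.9]
t 18.9 tcp [631.5 -16.  287.2] yaw 16.04 open -0.1 j7 [ 0.   -1.33]
(600, 200, 200) -> [ 0.0294 -0.2162  0.0873]
turn [-0.004  0.001  0.016]
```

View pics/s2.png

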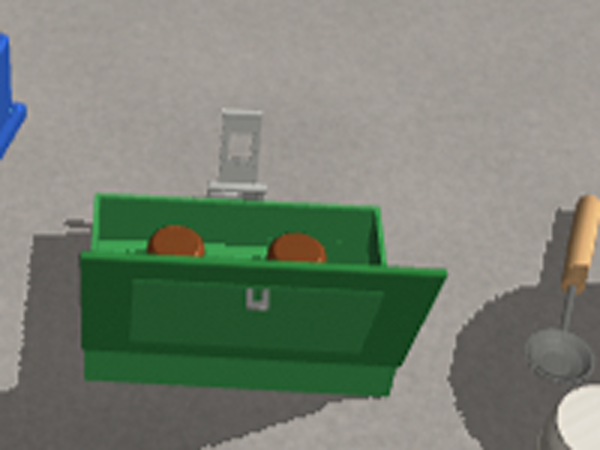

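All four cakes lie within about 2 mm of the grid, and the crop shows the lid open with its staple at (258,298) and the hasp leaning out at (242,140). Next I go behind the lid.

```bash
cat >> h.py <<'E'
BO=np.array([536.5,213.2,0]);BY=0.2776
def B(x,y,z): return tuple((BO+R.from_euler("z",BY).apply([x,y,z])).round(1))
E
python3 -c "
from h import *
steps([B(165,-35,260),B(165,-35,165),B(47,-35,165)],BY)"
```

```text
t 18.9 tcp [631.5 -16.  287.2] yaw 16.04 open -0.1 j7 [ 0.   -1.33]
(np.float64(704.8), np.float64(224.8), np.float64(260.0)) -> [ 0.137  -0.2111  0.0273]
(np.float64(704.8), np.float64(224.8), np.float64(165.0)) -> [ 0.137  -0.2111  0.1223]
(np.float64(591.3), np.float64(192.4), np.float64(165.0)) -> [ 0.019  -0.2113  0.1223]
turn [-0.004  0.001  0.016]
```

arm_command(plan=[0,0.05,-0.03,0,0,0,0,0,0.1,-0.06,0,0,0,0,0,0.137,-0.1,0,0,0,0,0,0.137,-0.15,0,0,0,0,0,0.137,-0.2,0.01,0,0,0,0,0.137,-0.211,0.05,0,0,0,0,0.137,-0.211,0.1,0,0,0,0,0.137,-0.211,0.122,0,0,0])

```text
t: 19.9
tcp_pos: [703.1, 223.5, 161.6]
tcp_rot: [0.0, 0.99, 0.139, -0.003]
contact_force: [-0.4, 0.4, 0.0]
opening: 0.1
gripper_force: 0.0
```

arm_command(plan=[0,-0.02,0,0,0,0,0,0,-0.035,0,0,0,0,0,0,-0.05,0,0,0,0,0,0,-0.065,0,0,0,0,0,0,-0.08,0,0,0,0,0,0,-0.095,0,0,0,0,0,0,-0.11,0,0,0,0,0,0,-0.122,0,0,0,0,0])

```text
t: 20.9
tcp_pos: [587.6, 190.0, 165.4]
tcp_rot: [-0.0, 0.99, 0.139, 0.0]
contact_force: [-0.4, -0.0, -0.1]
opening: 0.4
gripper_force: 0.1
```

```bash
python3 -c "
from h import *
steps([B(10,-35,165)],BY)
cv2.imwrite('pics/s3.png',cv2.resize(env.snapshot('scene')[100:340,250:550],None,fx=2,fy=2))"
```

```text
t 20.9 tcp [587.6 190.  165.4] yaw 15.96 open 0.4 j7 [-0.34 -1.68]
(np.float64(555.7), np.float64(182.3), np.float64(165.0)) -> [-0.0328 -0.0014  0.0004]
turn [-0.001 -0.003  0.006]
```

View pics/s3.png

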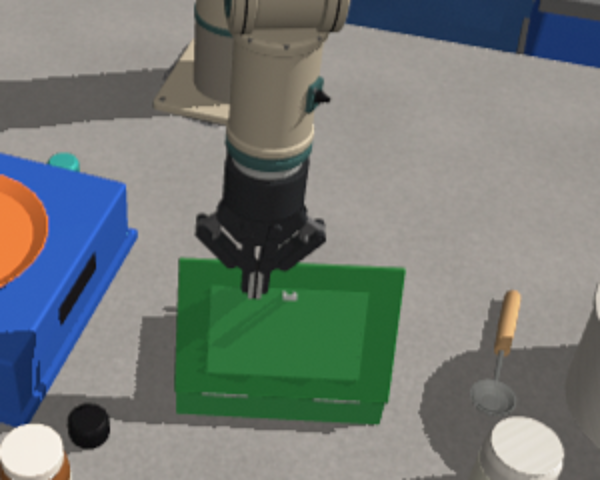

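The picture shows the lid pushed past upright, with the shut fingers against its outer face at (257,285). I push on, then lift clear.

arm_command(plan=[0,-0.012,0,0,0,0,0,0,-0.024,0,0,0,0,0,0,-0.036,0,0,0,0,0,0,-0.048,0,0,0,0,0,0,-0.048,0,-0.01,0,0,0,0,-0.04,0,-0.03,0,0,0,0,-0.04,0,-0.06,0,0,0,0,-0.04,0,-0.06,0,0,0])

```text
t: 21.95
tcp_pos: [552.1, 179.3, 228.3]
tcp_rot: [-0.001, 0.99, 0.138, 0.003]
contact_force: [-0.5, 0.5, -0.4]
opening: 0.2
gripper_force: 0.0
```

```bash
python3 -c "
from h import *
steps([B(-140,0,200)],BY)
cv2.imwrite('pics/s4.png',cv2.resize(env.snapshot('scene')[100:340,250:550],None,fx=2,fy=2))"
```

```text
t 21.95 tcp [552.1 179.3 228.3] yaw 15.9 open 0.2 j7 [-0.34 -1.68]
(np.float64(401.9), np.float64(174.8), np.float64(200.0)) -> [-0.1459 -0.0368  0.0273]
turn [-0.003 -0.047 -0.001]
```

View pics/s4.png

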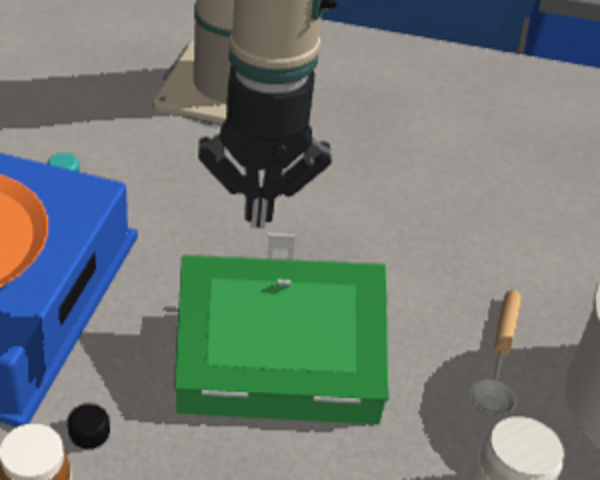

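The lid is falling, nearly shut. The hasp stands upright at (281,245), just in front of it. I move in front of the hasp.

arm_command(plan=[0,-0.05,-0.012,0,0,0,0,0,-0.1,-0.025,0,0,0,0,0,-0.15,-0.037,0,0,0,0,0,-0.15,-0.037,0.05,0,0,0,0,-0.15,-0.037,0.1,0,0,0,0,-0.15,-0.037,0.14,0,0,0,0,-0.15,-0.037,0.14,0,0,0,0,-0.15,-0.037,0.14,0,0,0])

```text
t: 23.0
tcp_pos: [395.8, 173.2, 86.0]
tcp_rot: [-0.0, 0.99, 0.138, 0.0]
contact_force: [0.5, -0.3, 1.1]
opening: 0.2
gripper_force: 0.0
```

```bash
python3 -c "
from h import *
steps([B(-93,0,88),B(-58,0,88)],BY)
cv2.imwrite('pics/s5.png',cv2.resize(env.snapshot('scene')[180:330,310:510],None,fx=4,fy=4,interpolation=cv2.INTER_CUBIC))"
```

```text
t 23.0 tcp [395.8 173.2  86. ] yaw 15.91 open 0.2 j7 [-0.46 -1.83]
(np.float64(447.1), np.float64(187.7), np.float64(88.0)) -> [ 0.0533  0.0001 -0.002 ]
(np.float64(480.7), np.float64(197.3), np.float64(88.0)) -> [ 0.0882  0.0001 -0.0019]
turn [-0.001 -0.005  0.001]
```

View pics/s5.png

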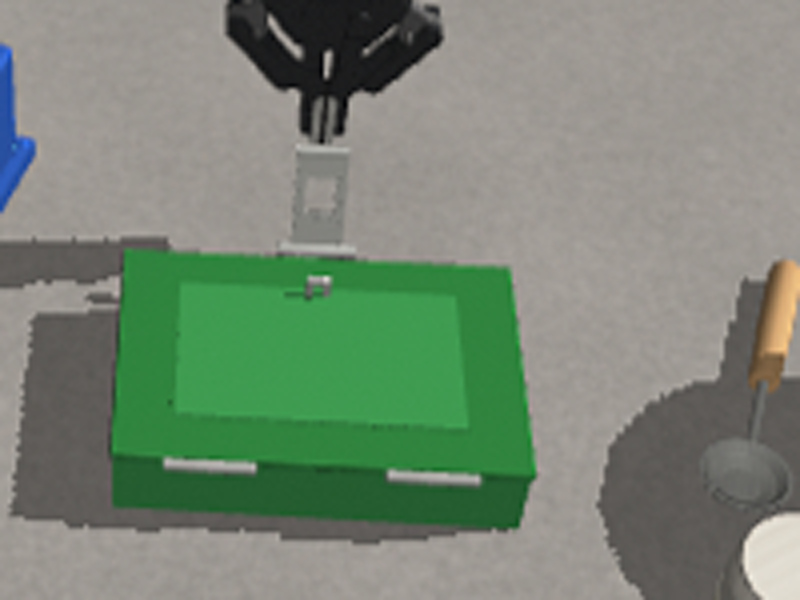

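The lid is shut, with the staple at (318,287). The hasp stands at (322,195), and the fingers are in line before it at (325,120). Now I push it over.

arm_command(plan=[0,0.015,0,-0.002,0,0,0,0,0.028,0,-0.002,0,0,0,0,0.04,0,-0.002,0,0,0,0,0.052,0,-0.002,0,0,0,0,0.064,0,-0.002,0,0,0,0,0.076,0,-0.002,0,0,0,0,0.088,0,-0.002,0,0,0,0,0.088,0,-0.002,0,0,0])

```text
t: 24.05
tcp_pos: [481.5, 197.6, 87.3]
tcp_rot: [-0.0, 0.99, 0.138, 0.001]
contact_force: [-0.6, -0.1, -0.1]
opening: 0.1
gripper_force: 0.0
```

arm_command(plan=[0,-0.005,0,-0.01,0,0,0,0,-0.005,0,-0.045,0,0,0,0,0.02,0,-0.045,0,0,0,0,0.022,0,-0.03,0,0,0,0,0.024,0,-0.02,0,0,0,0,0.026,0,-0.01,0,0,0,0,0.029,0,0,0,0,0,0,0.031,0,0.008,0,0,0])

```text
t: 25.05
tcp_pos: [509.6, 205.5, 78.4]
tcp_rot: [0.0, 0.99, 0.138, -0.0]
contact_force: [0.6, 0.7, 0.3]
opening: 0.1
gripper_force: 0.2
```

```bash
python3 -c "
from h import *
steps([B(-24,0,56)],BY)
cv2.imwrite('pics/s6.png',cv2.resize(env.snapshot('scene')[180:330,310:510],None,fx=4,fy=4,interpolation=cv2.INTER_CUBIC))"
```

```text
t 25.05 tcp [509.6 205.5  78.4] yaw 15.91 open 0.1 j7 [-0.41 -1.78]
(np.float64(513.4), np.float64(206.6), np.float64(56.0)) -> [0.0039 0.     0.0224]
turn [0.001 0.006 0.001]
```

View pics/s6.png

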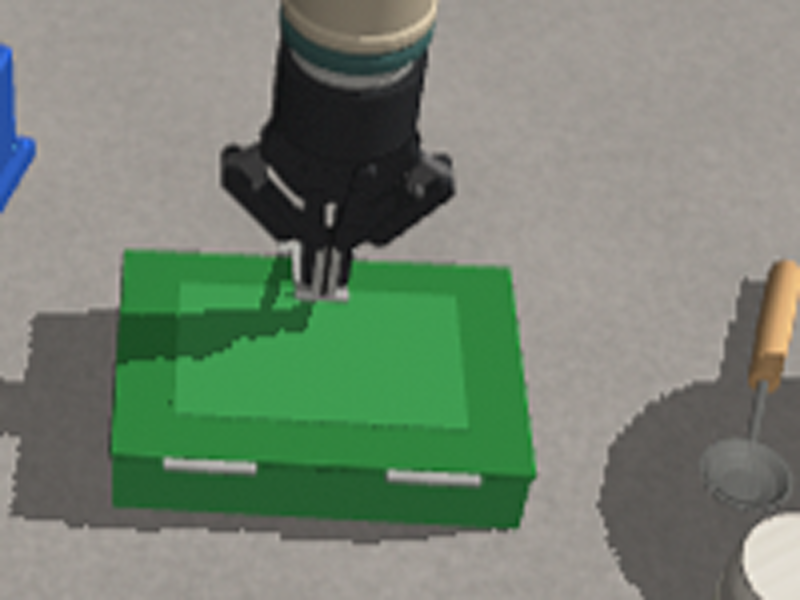

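The hasp bead shows right under the fingers at (322,295), with the hasp leaning over the staple. I press it down gently.

arm_command(plan=[0,0.002,0,0.006,0,0,0,0,0.004,0,0.012,0,0,0,0,0.005,0,0.016,0,0,0,0,0.006,0,0.019,0,0,0,0,0.006,0,0.021,0,0,0,0,0.006,0,0.022,0,0,0,0,0.006,0,0.0225,0,0,0,0,0.006,0,0.0225,0,0,0])

```text
t: 26.1
tcp_pos: [515.9, 207.3, 58.0]
tcp_rot: [-0.0, 0.99, 0.138, 0.0]
contact_force: [-1.5, -0.6, 8.4]
opening: -0.0
gripper_force: 4.5
```

arm_command(plan=[0,0,0,0.001,0,0,0,0,0,0,0.002,0,0,0,0,0,0,0.003,0,0,0,0,0,0,0.003,0,0,0,0,0,0,0.0,0,0,0,0,0,0,-0.03,0,0,0,0,0,0,-0.09,0,0,0,0,0,0,-0.15,0,0,0])

```text
t: 27.1
tcp_pos: [515.2, 207.1, 208.3]
tcp_rot: [0.0, 0.99, 0.138, -0.0]
contact_force: [1.1, 0.3, -0.4]
opening: 0.0
gripper_force: 0.0
```

arm_command(plan=[0,0,0.06,0,0,0,0,0,0,0.12,0,0,0,0,0,0,0.18,0,0,0,0,0,0,0.2,0,0,0,0,0,0,0.2,0,0,0,0,0,0,0.2,0,0,0,0,0,0,0.2,0,0,0,0,0,0,0.2,0,0,0,0])

```text
t: 28.1
tcp_pos: [570.2, 16.4, 206.9]
tcp_rot: [-0.0, 0.99, 0.139, 0.0]
contact_force: [-0.5, -0.2, -0.1]
opening: 0.1
gripper_force: 0.0
```

```bash
python3 -c "
from h import *
r=lambda c:cv2.resize(c,(560,420),interpolation=cv2.INTER_CUBIC)
a=env.snapshot('scene');b=env.snapshot('top')
cv2.imwrite('pics/f.png',cv2.resize(np.hstack([r(a[220:280,350:430]),r(b[245:305,180:260])]),(800,300)))
for h in (0,0.3):
  p=BO+R.from_euler('z',BY).apply([-81+62*np.cos(h),0,53+62*np.sin(h)]);print(h,(proj('scene',p)-[350,220])*5,(proj('top',p)-[180,245])*5+[400,0])"
```

```text
0 [[195.97064846 206.49477357]] [[573.5076517   23.26215537]]
0.3 [[199.36717978 174.81796325]] [[569.42257865  22.26504724]]
```

View pics/f.png

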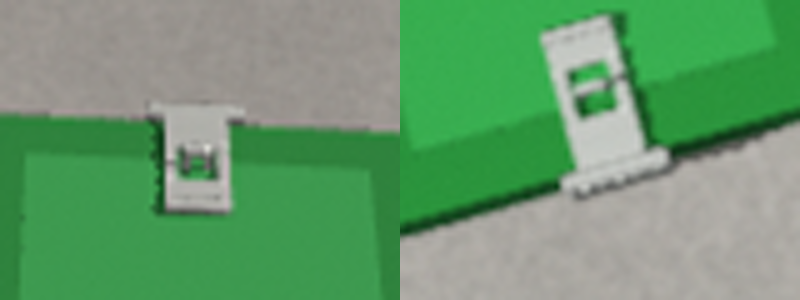

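The hasp lies flat: its tip is at (196,205), predicted (196,206) for angle 0, and the staple stands through its window at (197,160). The lid is shut and the robot is clear, so I hand the job in.

```bash
python3 -c "
from rig import env
print(env.finish_job())"
```

```text
the job is handed in; nothing more can be done
None
```

The job is handed in at about 28 s: three cakes on the marks (within about 2 mm of the grid), lid shut, hasp flat over the staple, and I touched nothing else; no verdict came back.

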